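# Find the full tin and slide it home

### The job

Three closed tins on the oak board look the same, but only one is still packed with fudge. Feel which is the full (heaviest) one and slide it gently, upright, into the V-shaped wooden stop until it rests against both rails. Leave the two empty tins standing within 5 cm of where they were, and do not disturb the other things on the counter.

Things in the scene. Friction and masses are not known exactly. Their poses are not given: they have to be found in the camera images.
- tin_a: One of three alike plain metal round closed tins: diameter 100 mm, height 56 mm, upright sides, too wide to grip, lid fixed. Origin: centre of its underside. Any of the three may be the full one: 0.59 to 0.76 kg full, about 0.11 kg empty. To slide it over the board takes about 3 to 5 N full, under 1 N empty (filling loose inside by a few mm). Pushed below half height it does not tip.
- tin_b: One of three alike plain metal round closed tins: diameter 100 mm, height 56 mm, upright sides, too wide to grip, lid fixed. Origin: centre of its underside. Any of the three may be the full one: 0.59 to 0.76 kg full, about 0.11 kg empty. To slide it over the board takes about 3 to 5 N full, under 1 N empty (filling loose inside by a few mm). Pushed below half height it does not tip.
- tin_c: One of three alike plain metal round closed tins: diameter 100 mm, height 56 mm, upright sides, too wide to grip, lid fixed. Origin: centre of its underside. Any of the three may be the full one: 0.59 to 0.76 kg full, about 0.11 kg empty. To slide it over the board takes about 3 to 5 N full, under 1 N empty (filling loose inside by a few mm). Pushed below half height it does not tip.
- dock: The V-shaped stop, fixed on the board: two dark wooden rails at right angles, 18 mm thick, 30 mm high, 80 mm long inside. Origin: where their inner faces meet, at the board's top. The V opens to its -x (roughly towards the robot), each rail slanting 45 degrees from x; the opening is 113 mm wide at the rail ends, 57 mm back from the corner. z up.
- dock_seat (a point): Point on the board's top face (16 mm above the counter), 71 mm from the V's inner corner along the dock's -x: the centre of a tin's underside lies here when the tin touches both rails. Same axes as the dock.
- board: Fixed oak board 420 x 660 mm, 16 mm thick, lying on the counter with its long side along its y; the tins, the stop and the two buns stand on it. Origin: centre of its underside. z up.
- bun_left: Brioche in a white paper cup, 54 mm wide, 60 mm high, loose, on the board on the robot side of the gap between the left and the middle tin. Origin: centre of its underside. Leave alone.
- bun_right: The same, on the robot side of the gap between the middle and the right tin. Leave alone.
- loaf: Loose brown loaf, 200 x 104 x 122 mm, long along its x, on the counter left of the board. Origin: centre of underside. Leave alone.
- sugar_jar: Loose glass jar, diameter 70 mm, 120 mm high, on the counter right of the board. Origin: centre of underside. Leave alone.
- tongs: Loose steel tongs 210 mm long, lying on the counter right of the board. Leave alone.
- mug: Loose white mug, diameter 80 mm, 90 mm high, on the counter left of the board. Origin: centre of underside. Leave alone.
Things that resemble listed ones, but are neither listed nor needed, are in the scene too. Leave any blue or pink look-alike of the tin_a alone.

How it is judged (in metres and radians):
At the end, for the whole second after the job is handed in: The full tin (the one that loads the board with more than 4 N) stands upright and at rest on the board in the V-shaped stop, its centre within 6 mm of the seat; the two empty tins stand upright, each within 60 mm of where it started (((horizontal distance between tin_a and dock_seat below 0.006 m and contact force between tin_a and board above 4 N and angle between each of tin_a, tin_b, tin_c's own z axis and vertical below 0.05 rad and linear speed of tin_a below 0.01 m/s and distance of each of tin_b, tin_c from where it was at the start of the episode below 0.06 m) or (horizontal distance between tin_b and dock_seat below 0.006 m and contact force between tin_b and board above 4 N and angle between each of tin_b, tin_a, tin_c's own z axis and vertical below 0.05 rad and linear speed of tin_b below 0.01 m/s and distance of each of tin_a, tin_c from where it was at the start of the episode below 0.06 m) or (horizontal distance between tin_c and dock_seat below 0.006 m and contact force between tin_c and board above 4 N and angle between each of tin_c, tin_a, tin_b's own z axis and vertical below 0.05 rad and linear speed of tin_c below 0.01 m/s and distance of each of tin_a, tin_b from where it was at the start of the episode below 0.06 m))); the robot touches nothing.
It fails at once if a tin was tipped by more than 25 degrees (angle between any of tin_a, tin_b, tin_c's own z axis and vertical above 0.44 rad).
It fails at once if a tin was rammed into the stop with more than 40 N (contact force between any of tin_a, tin_b, tin_c and dock above 40 N).
It fails at once if a bun, the loaf, the jar, the tongs or the mug was moved by more than 25 mm (distance of any of bun_left, bun_right, loaf, sugar_jar, tongs, mug from where it was at the start of the episode above 0.025 m).
It also fails if it takes over 72 s, if anything falls off the work surface, if the arm or the gripper's body presses on something with over 40 N, if the wrist force passes 120 N, or if a joint passes its speed limit or range.

### The arm

A 7-joint arm with a two-finger parallel gripper is mounted at the origin on the work surface. World frame = base frame: x ahead of the robot, y to its left, z up, the work surface at z = 0. Lengths are in mm, angles in rad, forces in N, time in s.
With the tool pointing down it reaches from about 400 to 850 mm from the base axis. Payload 4.5 kg.
Tool frame: the origin (TCP) lies at the very end of the fingers, on their centre line; the grasp point (between the pads) lies 19 mm behind it (pinch_z is the distance from the TCP to the grasp point, in mm); x points along the fingers, y is the direction in which the jaws open and shut, and the axes are right-handed (so a half turn about x gives the same grasp; the last joint's range is limited). The gripper opens to 85 mm and grips with 20 to 120 N. Pads are 22 mm wide; open, the fingers measure 114 mm over their backs; the gripper's body (76 mm by 85 mm) begins 54 mm behind the grasp point. The pads swing forward as they close: fully open they stand 13 mm farther back than shut.
Start: joints at [1.335, 0.689, -0.195, 1.565, 0.157, 0.902, -0.215], TCP at [166.615, -602.406, 231.317] pointing down, gripper open.
Joint ranges: [-3.01, 3.01], [-0.46, 2.08], [-1.47, 1.51], [0.13, 2.56], [-1, 4.14], [0.04, 2.09], [-2.66, 2.66]. Speed limits (rad/s): [2.57, 2.57, 3.14, 3.14, 3.14, 3.14, 3.14].

### API

Orientations are given as a unit quaternion [x, y, z, w].
In Python, from workcell import * gives the robot as it stands. The module is installed in compiled form; this text tells all that it offers.
- The arm moves only by the tool step_arm, never from a script. Its argument "rows" is a list of rows, each an object with "xyz": the shift along the world's x, y, z scaled (see below), a list of three; "turn": the turn, a rotation vector about the world's x, y, z scaled (see below), a list of three. In form: [{"xyz": [x, y, z], "turn": [rx, ry, rz]}, ...]. A call has 1 to 20 rows; each row is the pose to reach, as a shift and turn from the pose commanded when the call began; what a row does not reach only later rows make up. The controller multiplies each number of a shift by 120 mm and each number of a turn by 60 degrees. A row lasts 1/10 s, in which the tool goes at most 50 mm and 8.59 degrees, less where a joint would pass 70% of its speed; a pose out of reach is approached as far as the arm can. A call with a number of a shift or a turn outside -1 to 1 is refused whole. A call with a gripper value outside its range is refused whole. "jaw" is the closure, from 0 (fully open) to 1 (shut), set as the call begins (left out, the last holds). The fingers move at their own pace and stop on an object; "grip_force" is the grip in N (left out, the last holds). Time passes only in rows, so rows that repeat a pose let the fingers close. It gives the time, the measured TCP pose, the force and the opening at its end, in the units of the state.
- get_state(): the state, without advancing time (a new reading comes with each control period).
- snapshot(name): name is "scene" or "top" or "wrist"; returns a dict with "image" (480x640x3 uint8, red, green, blue), "vfov" (degrees; the focal length in pixels is half the picture's height over the tangent of half this angle, whatever the lens; pixels are square), "cx", "cy" (the principal point, pixels), "extrinsics" (4x4, takes a point from camera to world coordinates); the wrist camera has in their place "mount" (4x4, takes a point from camera to tool coordinates, whose origin is the TCP and whose axes are the tool frame's). Camera axes: x right, y up, looking along -z (the intrinsics and any distortion apply to the point x, -y, -z); pixel columns grow to the right and rows downward; lengths in mm; the calibration is good to about 2 mm. A picture is of the moment at which its call begins: read the wrist's pose just before it. There is no depth.
- hand_in(): hands the job in, once; it reports no verdict.
The state is a dict: "t": time; "qpos": joint angles; "joint_vel": joint speeds; "joint_efforts": joint torques, N m; "position": TCP position; "orientation": TCP orientation; "force": force on the tool from outside, world axes, zero at the start; "wrist_torque": the same for the moment, N m; "width": finger opening in mm.
Only numpy, scipy, OpenCV 4.12 (cv2) and the standard library are available. Lean on these libraries where they do the work, as an engineer would, in place of code of your own. Each camera call takes 0.05 s, during which the arm holds its last target. There are 200 camera calls.

## Working session

There is one attempt and no reset: what is moved stays moved. The work goes in short steps, Python scripts to look and compute and a tool call to move; the robot and the scene stay as the last step left them, time stands still between calls to the robot, and variables do not carry over. Pictures are saved under pics/ and viewed, about 8 in all and at most 12, crops included, and the job is handed in when it is done.

Besides the shell and the picture viewer there is one more tool, called after "Call:" by a JSON object that holds its "method" and its "body". step_arm: Moves the arm, as the interface text tells. Shifts and turns lie within -1 to 1; 1 stands for 120 mm of shift or 60 degrees of turn. Its arguments: {"type":"object","properties":{"rows":{"type":"array","items":{"type":"object","properties":{"xyz":{"type":"array","items":{"type":"number"}},"turn":{"type":"array","items":{"type":"number"}}}}},"jaw":{"type":"number"},"grip_force":{"type":"number"}},"required":["rows"]}

```bash
mkdir -p pics
python3 - <<'E'
from workcell import *
import cv2,numpy as np
s=get_state();print({k:np.round(v,3) for k,v in s.items()})
for n in("scene","top"):
    d=snapshot(n);cv2.imwrite(f"pics/{n}0.png",d["image"][...,::-1]);print(n,d["vfov"],d["cx"],d["cy"],[k for k in d]);print(np.round(d["extrinsics"],3))
E
```

```text
{'t': np.float64(0.0), 'qpos': array([ 1.335,  0.69 , -0.195,  1.566,  0.157,  0.902, -0.215]), 'joint_vel': array([ 0., -0.,  0., -0.,  0., -0., -0.]), 'joint_efforts': array([ 0.0000e+00, -5.3961e+01, -1.2670e+00, -1.5854e+01,  9.0000e-03,
        1.0000e-02,  0.0000e+00]), 'position': array([ 166.346, -601.766,  230.459]), 'orientation': array([-0.701, -0.096,  0.701, -0.094]), 'force': array([0.526, 0.645, 0.933]), 'wrist_torque': array([ 0.001,  0.068, -0.028]), 'width': np.float64(85.398)}
scene 45.47589309624959 316.7843077988301 236.08680730874914 ['image', 'vfov', 'cx', 'cy', 'extrinsics']
[[ 3.490000e-01 -7.210000e-01  5.990000e-01  1.353960e+03]
 [ 9.370000e-01  2.580000e-01 -2.360000e-01 -3.335680e+02]
 [ 1.600000e-02  6.440000e-01  7.650000e-01  1.146128e+03]
 [ 0.000000e+00  0.000000e+00  0.000000e+00  1.000000e+00]]
top 44.46106672149993 317.02032147870926 241.6799860307231 ['image', 'vfov', 'cx', 'cy', 'extrinsics']
[[ 1.500000e-02  9.940000e-01 -1.050000e-01  2.981850e+02]
 [-1.000000e+00  1.400000e-02 -3.000000e-03 -3.606000e+00]
 [-1.000000e-03  1.050000e-01  9.940000e-01  1.819693e+03]
 [ 0.000000e+00  0.000000e+00  0.000000e+00  1.000000e+00]]
```

View pics/top0.png

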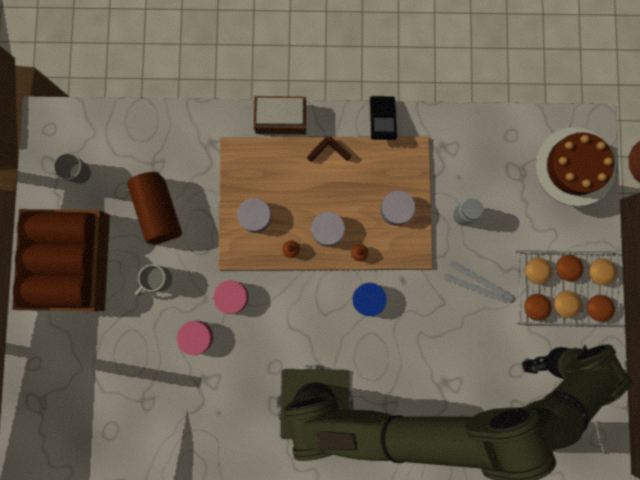

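View pics/scene0.png

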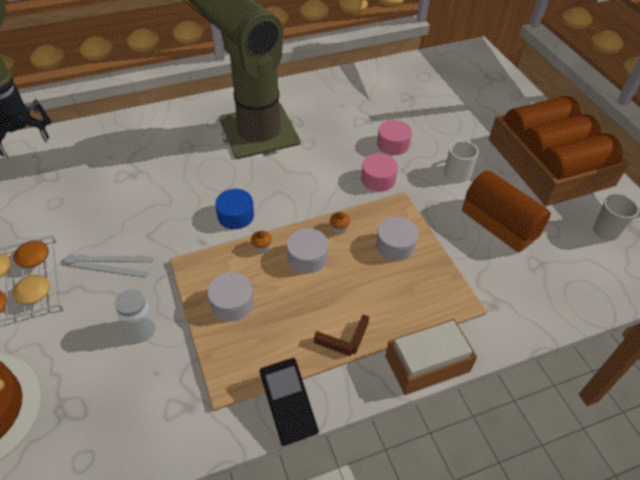

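Top view: tins at about (254,214), (328,229) and (398,207), V-stop apex near (330,138), buns at (291,249) and (360,253). The blue and pink look-alikes are off the board.

```bash
cat > h.py <<'E'
from workcell import *
import cv2,numpy as np
def ray(d,uv,z,E=None):
    E=d["extrinsics"] if E is None else E
    f=240/np.tan(np.radians(d["vfov"]/2))
    u=np.atleast_2d(np.asarray(uv,float))
    r=np.c_[(u[:,0]-d["cx"])/f,-(u[:,1]-d["cy"])/f,-np.ones(len(u))]@E[:3,:3].T
    o=E[:3,3]
    return (o+r*((z-o[2])/r[:,2])[:,None])[:,:2]
def blobs(m,amin,amax):
    cs,_=cv2.findContours(m.astype(np.uint8)*255,cv2.RETR_EXTERNAL,cv2.CHAIN_APPROX_NONE)
    return [c for c in cs if amin<cv2.contourArea(c)<amax]
E
python3 - <<'E'
from h import *
for n in("top","scene"):
    d=dict(snapshot(n));im=d["image"];hsv=cv2.cvtColor(im,cv2.COLOR_RGB2HSV)
    for (u,v) in ([(254,214),(328,229),(398,207),(235,190),(320,150),(291,249),(200,170)] if n=="top" else [(397,232),(307,243),(230,290),(350,290),(335,343)]): print(n,u,v,im[v,u],hsv[v,u])
    if n=="top":
        # board region: non-wood pixels
        roi=np.zeros(im.shape[:2],bool);roi[136:271,219:434]=1
        H,S,V=cv2.split(hsv)
        m=roi&(S<70)
        for c in blobs(cv2.morphologyEx(m.astype(np.uint8),cv2.MORPH_OPEN,np.ones((3,3))),200,3000):
            e=cv2.fitEllipse(c);P=ray(d,c[:,0],72);(x,y),r=cv2.minEnclosingCircle(P.astype(np.float32));print("tin",np.round(e[0],1),np.round(e[1],1),"lid z72",ray(d,e[0],72).round(1),"r",r,cv2.boundingRect(c))
        for c in blobs(roi&(V<85)&(S>100),20,3000):
            print("dark",cv2.boundingRect(c),cv2.contourArea(c),ray(d,c[:,0].mean(0),46).round(1))
        print("board",ray(d,[(220,137),(430,137),(432,269),(220,270)],16).round(0))
        crop=im[130:280,215:440];cv2.imwrite("pics/crop.png",cv2.resize(crop,None,fx=3.5,fy=3.5,interpolation=cv2.INTER_CUBIC)[...,::-1])
E
```

```text
top 254 214 [124 116 116] [  0  16 124]
top 328 229 [124 115 115] [  0  19 124]
top 398 207 [126 116 117] [177  20 126]
top 235 190 [120  88  55] [ 15 138 120]
top 320 150 [29 12  7] [  7 193  29]
top 291 249 [55 23  9] [  9 213  55]
top 200 170 [127 124 111] [ 24  32 127]
tin [327.6 228.5] [32.6 33.2] lid z72 [[523.5 -30.3]] r 51.328914642333984 (311, 212, 34, 34)
tin [254.1 214.6] [32.3 33.5] lid z72 [[562.4 191.5]] r 52.12600326538086 (238, 198, 33, 34)
tin [397.5 207.5] [32.5 34.2] lid z72 [[ 590.4 -239.8]] r 53.361358642578125 (381, 191, 34, 34)
dark (288, 241, 27, 20) 297.0 [[455.9  53.5]]
dark (327, 239, 56, 24) 379.0 [[ 464.6 -117.8]]
dark (343, 218, 22, 20) 237.5 [[ 527.3 -104.4]]
dark (256, 204, 37, 32) 293.0 [[548.1 126.4]]
dark (396, 198, 35, 29) 275.0 [[ 572. -307.]]
dark (307, 137, 49, 25) 545.5 [[767.1 -38.3]]
dark (371, 136, 45, 10) 178.5 [[ 807.1 -236.6]]
board [[ 816.  311.]
 [ 826. -350.]
 [ 410. -353.]
 [ 397.  298.]]
scene 397 232 [152 142 146] [168  17 152]
scene 307 243 [152 145 146] [176  12 152]
scene 230 290 [151 143 146] [169  14 151]
scene 350 290 [157 125  87] [ 16 114 157]
scene 335 343 [80 43 29] [  8 163  80]
```

View pics/crop.png

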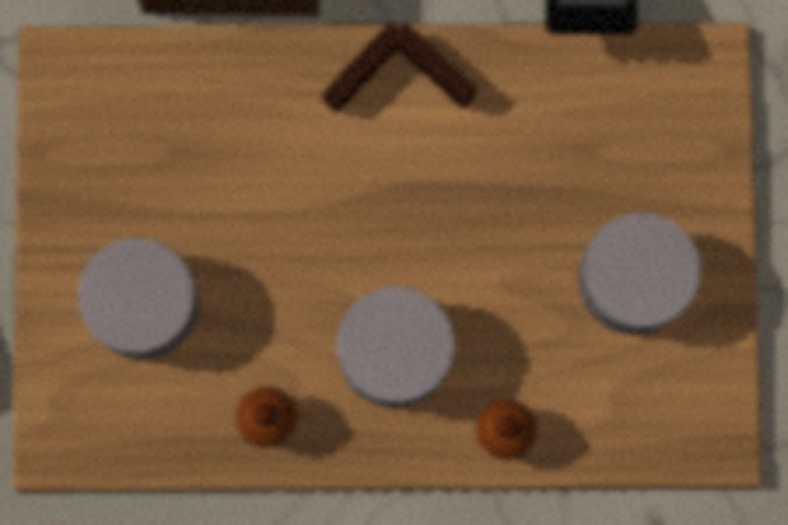

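Run:
```python
from h import *
from scipy.spatial.transform import Rotation as R
print(R.from_quat(get_state()["orientation"]).as_matrix().round(3))
from scipy.ndimage import gaussian_filter
d=snapshot("top");im=d["image"];V=im.max(2)
for th in(40,50,60):
  m=np.zeros(V.shape,bool);m[134:166,300:360]=V[134:166,300:360]<th
  c=max(blobs(m,50,3000),key=cv2.contourArea);P=ray(d,c[:,0],46)
  m2=np.zeros(V.shape,np.uint8);cv2.drawContours(m2,[c],-1,1,-1);ys,xs=np.nonzero(m2);Q=ray(d,np.c_[xs,ys],46)
  apex=P[P[:,0].argmax()]
  res=[]
  for s in(1,-1):
    A=Q[(s*(Q[:,1]-apex[1])>14)]
    l=cv2.fitLine(A.astype(np.float32),2,0,.01,.01).ravel();res.append(l)
    n=np.array([-l[1],l[0]]);w=(A-l[2:])@n;t=(A-l[2:])@l[:2]
    print(th,s,"dir",np.degrees(np.arctan2(l[1],l[0])).round(1),"pt",l[2:].round(1),"width",np.round(np.sqrt(12)*w.std(),1),"len",np.ptp(t).round(1))
  (a,b)=res
  # centreline intersection; inner corner is 9*sqrt2 back along -x
  k=np.linalg.solve(np.c_[a[:2],-b[:2]],b[2:]-a[2:]);I=a[2:]+k[0]*a[:2]
  print("centreline X",I.round(1),"inner corner",(I[0]-12.7).round(1),"seat",(I-[83.7,0]).round(1),"area-> ",len(Q))
S=d["image"]
for (u,v) in((291.3,248.6),(359.6,252.6)):print("bun",ray(d,(u,v),70).round(0))
d=snapshot("scene");im=d["image"];hsv=cv2.cvtColor(im,cv2.COLOR_RGB2HSV)
m=np.zeros(hsv.shape[:2],bool);m[200:330,190:430]=(hsv[200:330,190:430,1]<60)&(hsv[200:330,190:430,2]>130)
for c in blobs(cv2.morphologyEx(m.astype(np.uint8),cv2.MORPH_OPEN,np.ones((5,5))),200,3000):
    (x,y),r=cv2.minEnclosingCircle(ray(d,c[:,0],72).astype(np.float32));print("tin scene",x,y,r)
crop=im[300:370,290:390];cv2.imwrite("pics/dock.png",cv2.resize(crop,None,fx=6,fy=6,interpolation=cv2.INTER_CUBIC)[...,::-1])
```

```text
[[-0.     0.267 -0.964]
 [ 0.001 -0.964 -0.267]
 [-1.    -0.001  0.   ]]Traceback (most recent call last):
  File "<stdin>", line 8, in <module>
ValueError: max() iterable argument is empty
```

Run:
```python
from h import *
d=snapshot("top");im=d["image"];V=im.max(2).astype(int)
for th in(45,55,65):
  m=np.zeros(V.shape,bool);m[134:166,300:356]=V[134:166,300:356]<th
  cs=blobs(m,5,3000);print([cv2.contourArea(c) for c in cs])
  Q0=np.argwhere(m)[:,::-1];Q=ray(d,Q0,46);apex=Q[Q[:,0].argmax()]
  res=[]
  for s in(1,-1):
    A=Q[(s*(Q[:,1]-apex[1])>14)]
    l=cv2.fitLine(A.astype(np.float32),cv2.DIST_HUBER,0,.01,.01).ravel();res.append(l)
    n=np.array([-l[1],l[0]]);w=(A-l[2:])@n;t=(A-l[2:])@l[:2]
    print(th,s,"dir",np.degrees(np.arctan2(l[1],l[0])).round(1),"pt",l[2:].round(1),"width",np.round(np.sqrt(12)*w.std(),1),"len",np.ptp(t).round(1))
  (a,b)=res
  k=np.linalg.solve(np.c_[a[:2],-b[:2]],b[2:]-a[2:]);I=a[2:]+k[0]*a[:2]
  print("centreline X",I.round(1),"seat",(I-[83.7,0]).round(1),"n",len(Q),"apex",apex)
for (u,v) in((291.3,248.6),(359.6,252.6)):print("bun",ray(d,(u,v),70).round(0))
d=snapshot("scene");im=d["image"];hsv=cv2.cvtColor(im,cv2.COLOR_RGB2HSV)
m=np.zeros(hsv.shape[:2],bool);m[200:330,190:430]=(hsv[200:330,190:430,1]<35)&(hsv[200:330,190:430,2]>135)
for c in blobs(cv2.morphologyEx(m.astype(np.uint8),cv2.MORPH_OPEN,np.ones((5,5))),200,3000):
    (x,y),r=cv2.minEnclosingCircle(ray(d,c[:,0],72).astype(np.float32));print("tin scene",x,y,r)
V=im.max(2);m=np.zeros(V.shape,bool);m[312:358,308:372]=V[312:358,308:372]<100
P=np.argwhere(m)[:,::-1];Q=ray(d,P,46);print("dock scene",len(P),"min/max x",Q.min(0),Q.max(0),"at ymax",Q[Q[:,1].argmax()],"at ymin",Q[Q[:,1].argmin()])
crop=im[300:370,290:390];cv2.imwrite("pics/dock.png",cv2.resize(crop,None,fx=6,fy=6,interpolation=cv2.INTER_CUBIC)[...,::-1])
```

```text
[121.0]
45 1 dir -40.7 pt [758.9   8.9] width 15.6 len 56.2
45 -1 dir 47.9 pt [770.2 -63.6] width 15.1 len 79.3
centreline X [802.2 -28.2] seat [718.5 -28.2] n 182 apex [806.02261283 -22.15508793]
[301.0]Traceback (most recent call last):
  File "<stdin>", line 10, in <module>
cv2.error: OpenCV(4.12.0) /io/opencv/modules/imgproc/src/linefit.cpp:50: error: (-215:Assertion failed) count > 0 in function 'fitLine2D_wods'
```

Call:
{"method": "step_arm", "body": {"rows": [{"xyz": [0.4, 0, 0], "turn": [0, 0, 0]}, {"xyz": [0.8, 0.0, 0], "turn": [0, 0, 0]}, {"xyz": [1, 0.1, 0], "turn": [0, 0, 0.1]}, {"xyz": [1, 0.4, 0], "turn": [0, 0, 0.2]}, {"xyz": [1, 0.8, 0], "turn": [0, 0, 0.27]}, {"xyz": [1, 1, 0], "turn": [0, 0, 0.27]}], "jaw": 0.4}}

```text
t: 0.9
position: [287.0, -478.0, 231.0]
orientation: [0.68, 0.196, -0.68, 0.193]
force: [-0.2, -0.7, -0.5]
width: 51.4
```

Call:
{"method": "step_arm", "body": {"rows": [{"xyz": [0.4, 0.2, 0], "turn": [0, 0, 0.1]}, {"xyz": [0.8, 0.5, 0], "turn": [0, 0, 0.22]}, {"xyz": [1, 0.75, 0], "turn": [0, 0, 0.35]}, {"xyz": [1, 0.75, 0], "turn": [0, 0, 0.45]}, {"xyz": [1, 0.75, 0], "turn": [0, 0, 0.45]}]}}

```text
t: 1.4
position: [408.0, -390.9, 231.4]
orientation: [0.616, 0.348, -0.615, 0.348]
force: [-0.6, -0.3, 0.1]
width: 51.2
```

Call:
{"method": "step_arm", "body": {"rows": [{"xyz": [0.4, 0.2, 0]}, {"xyz": [0.8, 0.5, -0.2]}, {"xyz": [1, 0.7, -0.4]}, {"xyz": [1, 0.7, -0.6]}, {"xyz": [1, 0.7, -0.6]}]}}

```text
validation failed for argument at $.ro...
```

Run:
```python
from h import *
from scipy.spatial.transform import Rotation as R
s=get_state();print(s["position"].round(1),s["width"],s["force"].round(2));print(R.from_quat(s["orientation"]).as_matrix().round(3))
w=snapshot("wrist");print(w["mount"].round(2),w["vfov"]);cv2.imwrite("pics/w1.png",w["image"][...,::-1])
d=snapshot("top");im=d["image"];V=im.max(2).astype(int)
for th in(40,48,55):
  m=np.zeros(V.shape,bool);m[139:164,305:353]=V[139:164,305:353]<th
  Q0=np.argwhere(m)[:,::-1];Q=ray(d,Q0,46);apx=-33
  res=[]
  for s in(1,-1):
    A=Q[(s*(Q[:,1]-apx)>14)]
    l=cv2.fitLine(A.astype(np.float32),cv2.DIST_HUBER,0,.01,.01).ravel();res.append(l)
    n=np.array([-l[1],l[0]]);wd=(A-l[2:])@n
    print(th,s,"dir",np.degrees(np.arctan2(l[1],l[0])).round(1),"width",np.round(np.sqrt(12)*wd.std(),1),"end",A[(s*A[:,1]).argmax()])
  (a,b)=res
  k=np.linalg.solve(np.c_[a[:2],-b[:2]],b[2:]-a[2:]);I=a[2:]+k[0]*a[:2]
  print("seat",(I-[83.7,0]).round(1))
for (u,v) in((291.3,248.6),(359.6,252.6)):print("bun",ray(d,(u,v),70).round(0))
d=snapshot("scene");im=d["image"];hsv=cv2.cvtColor(im,cv2.COLOR_RGB2HSV)
m=np.zeros(hsv.shape[:2],bool);m[200:330,190:430]=(hsv[200:330,190:430,1]<35)&(hsv[200:330,190:430,2]>135)
for c in blobs(cv2.morphologyEx(m.astype(np.uint8),cv2.MORPH_OPEN,np.ones((5,5))),200,3000):
    (x,y),r=cv2.minEnclosingCircle(ray(d,c[:,0],72).astype(np.float32));print("tin scene",x,y,r)
```

```text
[ 408.  -390.9  231.4] 51.244920112935986 [-0.62 -0.33  0.11]
[[ 0.001  0.856 -0.517]
 [ 0.001 -0.517 -0.856]
 [-1.     0.    -0.001]]
[[  -0.      0.27   -0.96 -142.95]
 [   1.     -0.     -0.     -0.74]
 [  -0.     -0.96   -0.27  -69.21]
 [   0.      0.      0.      1.  ]] 62.897751229034405
40 1 dir -43.3 width 3.8 end [742.1809984   23.27316731]
40 -1 dir 52.5 width 7.3 end [750.15531155 -93.8261048 ]
seat [711.6 -27.6]
48 1 dir -43.0 width 8.6 end [745.284804    26.40625752]
48 -1 dir 50.9 width 13.0 end [750.15531155 -93.8261048 ]
seat [712.9 -27.6]
55 1 dir -38.3 width 17.0 end [748.38975851  29.54050748]
55 -1 dir 44.0 width 17.5 end [747.0061214  -93.85392968]
seat [726.8 -29.3]
bun [[462.  78.]]
bun [[ 453. -127.]]
tin scene 597.524169921875 -242.6005859375 51.581573486328125
tin scene 530.080322265625 -30.12762451171875 51.898746490478516
tin scene 569.1670532226562 191.92828369140625 50.76383590698242
tin scene 442.91339111328125 -80.76763153076172 222.22396850585938
```

View pics/w1.png

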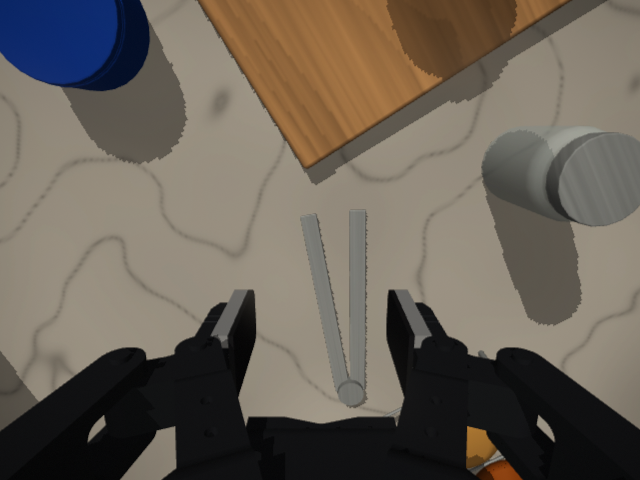

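Call:
{"method": "step_arm", "body": {"rows": [{"xyz": [0.4, 0.2, 0], "turn": [0, 0, 0]}, {"xyz": [0.8, 0.5, -0.2], "turn": [0, 0, 0]}, {"xyz": [1, 0.7, -0.4], "turn": [0, 0, 0]}, {"xyz": [1, 0.7, -0.6], "turn": [0, 0, 0]}, {"xyz": [1, 0.7, -0.6], "turn": [0, 0, 0]}]}}

```text
t: 2.05
position: [524.7, -306.7, 155.8]
orientation: [-0.615, -0.349, 0.618, -0.344]
force: [-1.5, 0.6, 0.1]
width: 51.5
```

Call:
{"method": "step_arm", "body": {"rows": [{"xyz": [0.22, 0.0, -0.3], "turn": [0, 0, 0]}, {"xyz": [0.22, 0.0, -0.6], "turn": [0, 0, 0]}, {"xyz": [0.22, 0.0, -0.9], "turn": [0, 0, 0]}, {"xyz": [0.22, 0.0, -1], "turn": [0, 0, 0]}, {"xyz": [0.22, 0.0, -1], "turn": [0, 0, 0]}]}}

```text
t: 2.55
position: [550.8, -310.4, 38.7]
orientation: [-0.616, -0.346, 0.618, -0.345]
force: [-0.4, -0.1, 0.3]
width: 51.8
```

Call:
{"method": "step_arm", "body": {"rows": [{"xyz": [0, 0, -0.05], "turn": [0, 0, 0]}, {"xyz": [0.03, 0.05, -0.1], "turn": [0, 0, 0]}, {"xyz": [0.06, 0.1, -0.1], "turn": [0, 0, 0]}, {"xyz": [0.08, 0.13, -0.1], "turn": [0, 0, 0]}, {"xyz": [0.09, 0.145, -0.1], "turn": [0, 0, 0]}]}}

```text
t: 3.05
position: [564.9, -290.0, 28.0]
orientation: [0.617, 0.347, -0.616, 0.347]
force: [-0.4, -1.6, 1.5]
width: 51.1
```

Call:
{"method": "step_arm", "body": {"rows": [{"xyz": [0.009, 0.014, 0], "turn": [0, 0, 0]}, {"xyz": [0.018, 0.028, 0], "turn": [0, 0, 0]}]}}

```text
t: 3.25
position: [566.0, -288.3, 27.6]
orientation: [-0.616, -0.346, 0.617, -0.347]
force: [-0.8, -0.9, 1.4]
width: 51.0
```

Call:
{"method": "step_arm", "body": {"rows": [{"xyz": [0.009, 0.014, 0], "turn": [0, 0, 0]}, {"xyz": [0.018, 0.028, 0], "turn": [0, 0, 0]}]}}

```text
t: 3.45
position: [568.1, -284.6, 27.4]
orientation: [-0.616, -0.346, 0.617, -0.346]
force: [-0.7, -0.7, 2.2]
width: 51.3
```

Call:
{"method": "step_arm", "body": {"rows": [{"xyz": [0.009, 0.014, 0], "turn": [0, 0, 0]}, {"xyz": [0.018, 0.028, 0], "turn": [0, 0, 0]}]}}

```text
t: 3.65
position: [570.1, -281.1, 27.3]
orientation: [-0.616, -0.346, 0.617, -0.346]
force: [-1.2, -2.1, 0.6]
width: 51.1
```

Call:
{"method": "step_arm", "body": {"rows": [{"xyz": [0.009, 0.014, 0], "turn": [0, 0, 0]}, {"xyz": [0.018, 0.028, 0], "turn": [0, 0, 0]}]}}

```text
t: 3.85
position: [572.4, -277.5, 27.3]
orientation: [-0.616, -0.346, 0.617, -0.346]
force: [-1.8, -0.8, 2.1]
width: 51.4
```

Call:
{"method": "step_arm", "body": {"rows": [{"xyz": [0.009, 0.014, 0], "turn": [0, 0, 0]}, {"xyz": [0.018, 0.028, 0], "turn": [0, 0, 0]}]}}

```text
t: 4.05
position: [574.7, -274.1, 27.3]
orientation: [-0.616, -0.346, 0.616, -0.346]
force: [-2.7, -1.5, 1.7]
width: 51.5
```

Run:
```python
from h import *
s=get_state();print(s["force"].round(2),s["position"].round(1))
d=snapshot("wrist");cv2.imwrite("pics/w2.png",d["image"][...,::-1])
```

```text
[-2.68 -1.49  1.68] [ 574.7 -274.1   27.3]
```

View pics/w2.png

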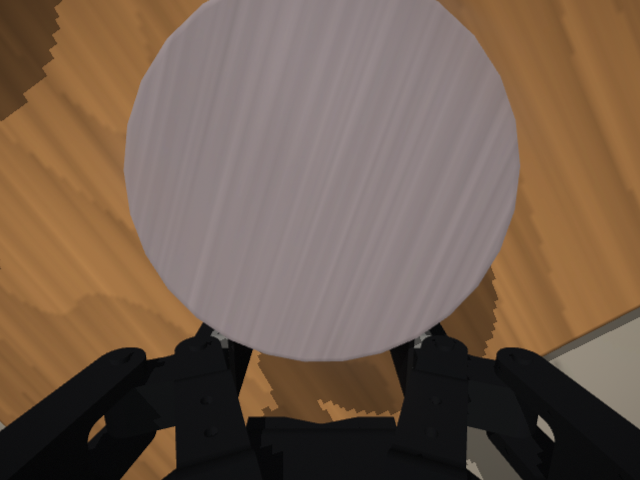

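Call:
{"method": "step_arm", "body": {"rows": [{"xyz": [0.009, 0.014, 0], "turn": [0, 0, 0]}, {"xyz": [0.018, 0.028, 0], "turn": [0, 0, 0]}]}}

```text
t: 4.3
position: [576.8, -270.8, 27.3]
orientation: [-0.616, -0.346, 0.617, -0.346]
force: [-1.4, -1.0, 1.1]
width: 50.9
```

Call:
{"method": "step_arm", "body": {"rows": [{"xyz": [0.009, 0.014, 0], "turn": [0, 0, 0]}, {"xyz": [0.018, 0.028, 0], "turn": [0, 0, 0]}]}}

```text
t: 4.5
position: [579.0, -267.2, 27.3]
orientation: [0.616, 0.346, -0.616, 0.346]
force: [-0.7, -1.4, 0.3]
width: 51.3
```

Call:
{"method": "step_arm", "body": {"rows": [{"xyz": [0.009, 0.014, 0], "turn": [0, 0, 0]}, {"xyz": [0.018, 0.028, 0], "turn": [0, 0, 0]}]}}

```text
t: 4.7
position: [581.2, -263.9, 27.3]
orientation: [0.616, 0.346, -0.616, 0.346]
force: [-1.2, -1.7, 0.9]
width: 51.0
```

```bash
cat > feel.py <<'E'
from h import *
F=[]
for i in range(8):
    s=get_state();F.append(s["force"]);d=snapshot("top")
F=np.array(F);print(F.mean(0).round(2),F.std(0).round(2),s["position"].round(1),s["t"])
im=d["image"];hsv=cv2.cvtColor(im,cv2.COLOR_RGB2HSV)
m=np.zeros(hsv.shape[:2],bool);m[136:271,219:434]=hsv[136:271,219:434,1]<70
for c in blobs(cv2.morphologyEx(m.astype(np.uint8),cv2.MORPH_OPEN,np.ones((3,3))),200,3000):
    e=cv2.fitEllipse(c);print("tin",np.round(e[1],1),ray(d,e[0],72).round(1))
E
python3 feel.py
```

```text
[-0.23 -0.17 -0.1 ] [0.62 0.66 0.59] [ 581.2 -263.7   27.2] 5.05
tin [ 9.  31.7] [[ 485.4 -288.8]]
tin [32.8 33.1] [[523.7 -30.3]]
tin [32.2 33.8] [[562.4 191.6]]
tin [32.8 40.1] [[ 600.7 -215. ]]
```

Call:
{"method": "step_arm", "body": {"rows": [{"xyz": [-0.11, -0.18, 0], "turn": [0, 0, 0]}, {"xyz": [-0.11, -0.18, 0.3], "turn": [0, 0, 0]}, {"xyz": [-0.11, -0.18, 0.7], "turn": [0, 0, 0]}, {"xyz": [-0.11, -0.18, 1], "turn": [0, 0, 0]}, {"xyz": [-0.11, -0.18, 1], "turn": [0, 0, 0]}]}}

```text
t: 5.6
position: [571.7, -286.8, 153.0]
orientation: [0.619, 0.343, -0.614, 0.349]
force: [0.5, -0.6, -0.0]
width: 51.1
```

Call:
{"method": "step_arm", "body": {"rows": [{"xyz": [-0.2, 0.3, 0.1], "turn": [0, 0, -0.14]}, {"xyz": [-0.4, 0.6, 0.1], "turn": [0, 0, -0.28]}, {"xyz": [-0.6, 0.9, 0.1], "turn": [0, 0, -0.42]}, {"xyz": [-0.8, 1, 0.1], "turn": [0, 0, -0.56]}, {"xyz": [-1, 1, 0.1], "turn": [0, 0, -0.7]}, {"xyz": [-1, 1, 0.1], "turn": [0, 0, -0.84]}, {"xyz": [-1, 1, 0.1], "turn": [0, 0, -0.98]}, {"xyz": [-1, 1, 0.1], "turn": [0, 0, -0.98]}]}}

```text
t: 6.4
position: [447.5, -165.5, 158.9]
orientation: [-0.707, 0.001, 0.707, 0.001]
force: [0.1, -0.5, -0.5]
width: 51.3
```

Call:
{"method": "step_arm", "body": {"rows": [{"xyz": [0, 0.35, 0], "turn": [0, 0, 0]}, {"xyz": [0, 0.7, 0], "turn": [0, 0, 0]}, {"xyz": [0, 1, 0], "turn": [0, 0, 0]}, {"xyz": [0, 1, 0], "turn": [0, 0, 0]}]}}

```text
t: 6.8
position: [447.9, -39.7, 158.9]
orientation: [-0.707, -0.005, 0.707, -0.003]
force: [0.2, 0.2, 0.1]
width: 51.4
```

```bash
python3 feel.py; python3 -c "
from h import *
from scipy.spatial.transform import Rotation as R
print(R.from_quat(get_state()['orientation']).as_matrix()[:,1].round(3))"
```

```text
[ 0.13 -0.29  0.2 ] [0.52 0.49 0.57] [447.8 -47.1 159.3] 7.15
tin [22.6 30.6] [[534.2 -22.5]]
tin [32.2 33.7] [[562.4 191.7]]
tin [32.5 34.1] [[ 605.2 -213.1]]
[-0.004 -1.     0.001]
```

Call:
{"method": "step_arm", "body": {"rows": [{"xyz": [0, 0.13, -0.1], "turn": [0, 0, 0]}, {"xyz": [0, 0.13, -0.4], "turn": [0, 0, 0]}, {"xyz": [0, 0.13, -0.7], "turn": [0, 0, 0]}, {"xyz": [0, 0.13, -0.9], "turn": [0, 0, 0]}, {"xyz": [0, 0.13, -1], "turn": [0, 0, 0]}, {"xyz": [0, 0.13, -1], "turn": [0, 0, 0]}]}}

```text
t: 7.8
position: [447.3, -30.6, 38.2]
orientation: [-0.706, 0.001, 0.708, 0.001]
force: [-0.6, 1.0, 0.2]
width: 51.1
```

Call:
{"method": "step_arm", "body": {"rows": [{"xyz": [0, 0, -0.06], "turn": [0, 0, 0]}, {"xyz": [0.06, 0, -0.1], "turn": [0, 0, 0]}, {"xyz": [0.12, 0, -0.1], "turn": [0, 0, 0]}, {"xyz": [0.16, 0, -0.1], "turn": [0, 0, 0]}, {"xyz": [0.18, 0, -0.1], "turn": [0, 0, 0]}]}}

```text
t: 8.3
position: [471.0, -30.1, 27.8]
orientation: [0.708, -0.001, -0.706, -0.001]
force: [0.9, -0.6, 0.5]
width: 51.2
```

Call:
{"method": "step_arm", "body": {"rows": [{"xyz": [0.0165, 0, 0], "turn": [0, 0, 0]}, {"xyz": [0.033, 0, 0], "turn": [0, 0, 0]}]}}

```text
t: 8.5
position: [473.2, -30.2, 27.5]
orientation: [-0.707, 0.001, 0.707, 0.001]
force: [-0.4, -0.3, 0.8]
width: 51.5
```

Call:
{"method": "step_arm", "body": {"rows": [{"xyz": [0.0165, 0, 0], "turn": [0, 0, 0]}, {"xyz": [0.033, 0, 0], "turn": [0, 0, 0]}]}}

```text
t: 8.7
position: [476.7, -30.3, 27.3]
orientation: [-0.707, 0.001, 0.708, 0.001]
force: [-2.0, -0.3, 1.7]
width: 51.4
```

Call:
{"method": "step_arm", "body": {"rows": [{"xyz": [0.0165, 0, 0], "turn": [0, 0, 0]}, {"xyz": [0.033, 0, 0], "turn": [0, 0, 0]}]}}

```text
t: 8.9
position: [481.3, -30.2, 27.3]
orientation: [-0.707, 0.001, 0.707, 0.001]
force: [-1.2, 0.4, 0.8]
width: 51.7
```

Call:
{"method": "step_arm", "body": {"rows": [{"xyz": [0.0165, 0, 0], "turn": [0, 0, 0]}, {"xyz": [0.033, 0, 0], "turn": [0, 0, 0]}]}}

```text
t: 9.1
position: [485.6, -30.0, 27.3]
orientation: [0.707, -0.001, -0.707, -0.001]
force: [-0.1, 0.4, 0.0]
width: 51.3
```

Call:
{"method": "step_arm", "body": {"rows": [{"xyz": [0.0165, 0, 0], "turn": [0, 0, 0]}, {"xyz": [0.033, 0, 0], "turn": [0, 0, 0]}]}}

```text
t: 9.3
position: [489.5, -30.0, 27.3]
orientation: [0.707, -0.001, -0.707, -0.001]
force: [-0.2, 0.4, 0.3]
width: 51.1
```

Call:
{"method": "step_arm", "body": {"rows": [{"xyz": [0.0165, 0, 0], "turn": [0, 0, 0]}, {"xyz": [0.033, 0, 0], "turn": [0, 0, 0]}]}}

```text
t: 9.5
position: [493.4, -30.1, 27.3]
orientation: [0.707, -0.001, -0.707, -0.001]
force: [-0.2, -0.5, 0.3]
width: 51.1
```

```bash
python3 feel.py
```

```text
[ 0.03 -0.33  0.08] [0.69 0.28 0.36] [493.5 -30.1  27.4] 9.85
tin [32.3 33.5] [[562.4 191.7]]
tin [32.6 34.1] [[ 605.1 -213.1]]
```

Call:
{"method": "step_arm", "body": {"rows": [{"xyz": [-0.2, 0, 0], "turn": [0, 0, 0]}, {"xyz": [-0.2, 0, 0.3], "turn": [0, 0, 0]}, {"xyz": [-0.2, 0, 0.7], "turn": [0, 0, 0]}, {"xyz": [-0.2, 0, 1], "turn": [0, 0, 0]}, {"xyz": [-0.2, 0, 1], "turn": [0, 0, 0]}]}}

```text
t: 10.4
position: [472.0, -30.3, 151.4]
orientation: [0.71, -0.001, -0.704, -0.001]
force: [0.4, -0.7, 0.1]
width: 51.3
```

Call:
{"method": "step_arm", "body": {"rows": [{"xyz": [0, 0.3, 0.1], "turn": [0, 0, -0.14]}, {"xyz": [0, 0.6, 0.1], "turn": [0, 0, -0.28]}, {"xyz": [0, 0.9, 0.1], "turn": [0, 0, -0.42]}, {"xyz": [0, 1, 0.1], "turn": [0, 0, -0.56]}, {"xyz": [0, 1, 0.1], "turn": [0, 0, -0.7]}, {"xyz": [0, 1, 0.1], "turn": [0, 0, -0.84]}, {"xyz": [0, 1, 0.1], "turn": [0, 0, -1]}, {"xyz": [0, 1, 0.1], "turn": [0, 0, -1]}]}}

```text
t: 11.2
position: [468.8, 89.9, 158.6]
orientation: [-0.612, 0.355, 0.612, 0.354]
force: [0.5, -0.5, -0.8]
width: 50.9
```

Call:
{"method": "step_arm", "body": {"rows": [{"xyz": [0.2, 0.3, 0], "turn": [0, 0, 0]}, {"xyz": [0.4, 0.6, 0], "turn": [0, 0, 0]}, {"xyz": [0.47, 0.9, 0], "turn": [0, 0, 0]}, {"xyz": [0.47, 1, 0], "turn": [0, 0, 0]}, {"xyz": [0.47, 1, 0], "turn": [0, 0, 0]}]}}

```text
t: 11.7
position: [524.7, 212.1, 158.3]
orientation: [-0.613, 0.353, 0.614, 0.352]
force: [-1.0, -1.1, 0.0]
width: 51.2
```

```bash
python3 feel.py; python3 -c "
from h import *
from scipy.spatial.transform import Rotation as R
print(get_state()['qpos'].round(2),R.from_quat(get_state()['orientation']).as_matrix()[:,2].round(3))"
```

```text
[-0.38 -0.25  0.22] [0.6  0.53 0.34] [525.7 208.3 159.5] 12.05
tin [32.5 33. ] [[544.2 -28.6]]
tin [26.3 41.4] [[557.  184.7]]
tin [32.6 34.2] [[ 605.1 -213.1]]
[-0.72  0.76  0.45  1.84 -0.5   0.66 -2.59] [-0.496  0.868 -0.   ]
```

Call:
{"method": "step_arm", "body": {"rows": [{"xyz": [0, 0, 0], "turn": [0, 0, 0.14]}, {"xyz": [0, 0, 0], "turn": [0, 0, 0.28]}, {"xyz": [0, 0, 0], "turn": [0, 0, 0.42]}, {"xyz": [0, 0, 0], "turn": [0, 0, 0.56]}, {"xyz": [0, 0, 0], "turn": [0, 0, 0.7]}, {"xyz": [0, 0, 0], "turn": [0, 0, 0.84]}, {"xyz": [0, 0, 0], "turn": [0, 0, 1]}, {"xyz": [0, 0, 0], "turn": [0, 0, 1]}]}}

```text
t: 12.9
position: [525.8, 209.2, 159.5]
orientation: [0.707, -0.001, -0.707, -0.001]
force: [0.3, -0.1, 0.3]
width: 51.2
```

Call:
{"method": "step_arm", "body": {"rows": [{"xyz": [0, 0, 0], "turn": [0, 0, 0.14]}, {"xyz": [0, 0.1, 0], "turn": [0, 0, 0.28]}, {"xyz": [0, 0.2, 0], "turn": [0, 0, 0.42]}, {"xyz": [0, 0.3, 0], "turn": [0, 0, 0.56]}, {"xyz": [0, 0.4, 0], "turn": [0, 0, 0.7]}, {"xyz": [0, 0.4, 0], "turn": [0, 0, 0.84]}, {"xyz": [0, 0.42, 0], "turn": [0, 0, 1]}, {"xyz": [0, 0.42, 0], "turn": [0, 0, 1]}]}}

```text
t: 13.7
position: [525.6, 260.1, 159.2]
orientation: [-0.613, -0.352, 0.613, -0.352]
force: [0.2, -0.0, 0.2]
width: 50.9
```

Call:
{"method": "step_arm", "body": {"rows": [{"xyz": [0, 0, 0], "turn": [0, 0, 0.14]}, {"xyz": [0, 0, 0], "turn": [0, 0, 0.28]}, {"xyz": [0, 0, 0], "turn": [0, 0, 0.42]}, {"xyz": [0, 0, 0], "turn": [0, 0, 0.56]}, {"xyz": [0, 0, 0], "turn": [0, 0, 0.7]}, {"xyz": [0, 0, 0], "turn": [0, 0, 0.84]}, {"xyz": [0, 0, 0], "turn": [0, 0, 1]}, {"xyz": [0, 0, 0], "turn": [0, 0, 1]}]}}

```text
t: 14.5
position: [525.7, 259.5, 159.1]
orientation: [0.355, 0.611, -0.356, 0.611]
force: [-0.1, -0.2, 0.3]
width: 51.4
```

```bash
python3 -c "
from h import *
from scipy.spatial.transform import Rotation as R
s=get_state();print(s['position'].round(1),s['qpos'].round(2),R.from_quat(s['orientation']).as_matrix()[:,2].round(3))"
```

```text
[525.7 259.5 159.1] [-0.29  0.76 -0.44  1.75  0.45  0.74 -0.44] [ 0.495 -0.869 -0.   ]
```

Call:
{"method": "step_arm", "body": {"rows": [{"xyz": [0, 0, -0.3], "turn": [0, 0, 0]}, {"xyz": [0, 0, -0.6], "turn": [0, 0, 0]}, {"xyz": [0, 0, -0.9], "turn": [0, 0, 0]}, {"xyz": [0, 0, -1], "turn": [0, 0, 0]}, {"xyz": [0, 0, -1], "turn": [0, 0, 0]}]}}

```text
t: 15.0
position: [524.7, 259.5, 37.9]
orientation: [0.354, 0.612, -0.356, 0.611]
force: [-0.2, -0.2, 0.3]
width: 51.2
```

Call:
{"method": "step_arm", "body": {"rows": [{"xyz": [0, 0, -0.06], "turn": [0, 0, 0]}, {"xyz": [0.03, -0.05, -0.1], "turn": [0, 0, 0]}, {"xyz": [0.06, -0.1, -0.1], "turn": [0, 0, 0]}, {"xyz": [0.08, -0.14, -0.1], "turn": [0, 0, 0]}, {"xyz": [0.09, -0.157, -0.1], "turn": [0, 0, 0]}]}}

```text
t: 15.5
position: [537.5, 240.0, 27.8]
orientation: [0.355, 0.611, -0.355, 0.612]
force: [0.2, -0.5, 0.2]
width: 51.4
```

Call:
{"method": "step_arm", "body": {"rows": [{"xyz": [0.008, -0.014, 0], "turn": [0, 0, 0]}, {"xyz": [0.016, -0.028, 0], "turn": [0, 0, 0]}]}}

```text
t: 15.7
position: [538.2, 238.7, 27.6]
orientation: [0.355, 0.612, -0.354, 0.612]
force: [-2.4, 1.7, 1.0]
width: 50.8
```

Call:
{"method": "step_arm", "body": {"rows": [{"xyz": [0.008, -0.014, 0], "turn": [0, 0, 0]}, {"xyz": [0.016, -0.028, 0], "turn": [0, 0, 0]}]}}

```text
t: 15.9
position: [539.8, 237.3, 27.6]
orientation: [0.355, 0.613, -0.352, 0.612]
force: [-2.4, 4.4, -0.0]
width: 51.0
```

Call:
{"method": "step_arm", "body": {"rows": [{"xyz": [0.008, -0.014, 0], "turn": [0, 0, 0]}, {"xyz": [0.016, -0.028, 0], "turn": [0, 0, 0]}]}}

```text
t: 16.1
position: [542.2, 233.1, 27.6]
orientation: [0.355, 0.612, -0.353, 0.612]
force: [-2.0, 5.5, 2.0]
width: 51.3
```

Call:
{"method": "step_arm", "body": {"rows": [{"xyz": [0.008, -0.014, 0], "turn": [0, 0, 0]}, {"xyz": [0.016, -0.028, 0], "turn": [0, 0, 0]}]}}

```text
t: 16.3
position: [543.8, 229.8, 27.6]
orientation: [0.355, 0.613, -0.353, 0.612]
force: [-3.1, 5.3, 2.8]
width: 51.2
```

Call:
{"method": "step_arm", "body": {"rows": [{"xyz": [0.008, -0.014, 0], "turn": [0, 0, 0]}, {"xyz": [0.016, -0.028, 0], "turn": [0, 0, 0]}]}}

```text
t: 16.5
position: [545.6, 226.4, 27.6]
orientation: [0.355, 0.613, -0.353, 0.612]
force: [-1.5, 5.2, 1.5]
width: 51.4
```

```bash
python3 feel.py
```

```text
[-2.01  4.62  2.15] [0.38 0.44 0.43] [545.9 225.9  27.5] 16.85
tin [32.5 33.1] [[543.7 -28.1]]
tin [32.5 34.2] [[ 605.2 -213.2]]
```

Call:
{"method": "step_arm", "body": {"rows": [{"xyz": [0.02, -0.036, 0], "turn": [0, 0, 0]}, {"xyz": [0.045, -0.08, 0], "turn": [0, 0, 0]}, {"xyz": [0.075, -0.134, 0], "turn": [0, 0, 0]}, {"xyz": [0.105, -0.188, 0], "turn": [0, 0, 0]}, {"xyz": [0.135, -0.242, 0], "turn": [0, 0, 0]}, {"xyz": [0.165, -0.296, 0], "turn": [0, 0, 0]}, {"xyz": [0.195, -0.35, 0], "turn": [0, 0, 0]}, {"xyz": [0.225, -0.404, 0], "turn": [0, 0, 0]}, {"xyz": [0.255, -0.458, 0], "turn": [0, 0, 0]}, {"xyz": [0.285, -0.512, 0], "turn": [0, 0, 0]}, {"xyz": [0.31, -0.557, 0], "turn": [0, 0, 0]}, {"xyz": [0.325, -0.584, 0], "turn": [0, 0, 0]}]}}

```text
t: 18.1
position: [584.7, 155.7, 27.5]
orientation: [0.355, 0.612, -0.354, 0.612]
force: [-4.0, 5.6, 3.7]
width: 51.3
```

Run:
```python
from h import *
s=get_state();print(s["position"].round(1),s["force"].round(1),s["qpos"].round(2))
d=snapshot("scene");im=d["image"];hsv=cv2.cvtColor(im,cv2.COLOR_RGB2HSV)
m=np.zeros(hsv.shape[:2],bool);m[200:330,190:430]=(hsv[200:330,190:430,1]<35)&(hsv[200:330,190:430,2]>135)
for c in blobs(cv2.morphologyEx(m.astype(np.uint8),cv2.MORPH_OPEN,np.ones((5,5))),200,3000):
    (x,y),r=cv2.minEnclosingCircle(ray(d,c[:,0],72).astype(np.float32));print("tin scene",x,y,r)
cv2.imwrite("pics/s2.png",im[...,::-1])
```

```text
[584.7 155.7  27.5] [-4.   5.6  3.7] [-0.13  0.97 -0.36  1.75  0.6   0.54 -0.35]
tin scene 618.4913940429688 -215.96218872070312 57.471580505371094
tin scene 628.8219604492188 101.96324920654297 43.561248779296875
tin scene 442.47808837890625 -81.9912109375 221.0186309814453
tin scene 318.9596252441406 -245.2083282470703 37.19348907470703
```

View pics/s2.png

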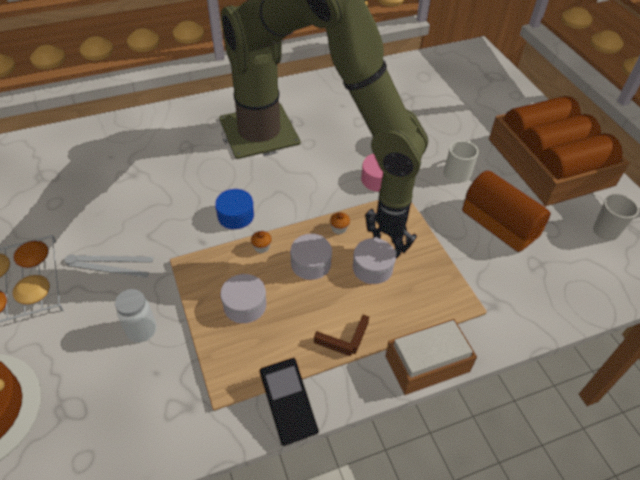

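Call:
{"method": "step_arm", "body": {"rows": [{"xyz": [0.02, -0.036, 0], "turn": [0, 0, 0]}, {"xyz": [0.045, -0.08, 0], "turn": [0, 0, 0]}, {"xyz": [0.075, -0.134, 0], "turn": [0, 0, 0]}, {"xyz": [0.105, -0.188, 0], "turn": [0, 0, 0]}, {"xyz": [0.135, -0.242, 0], "turn": [0, 0, 0]}, {"xyz": [0.165, -0.296, 0], "turn": [0, 0, 0]}, {"xyz": [0.195, -0.35, 0], "turn": [0, 0, 0]}, {"xyz": [0.225, -0.404, 0], "turn": [0, 0, 0]}, {"xyz": [0.255, -0.458, 0], "turn": [0, 0, 0]}, {"xyz": [0.285, -0.512, 0], "turn": [0, 0, 0]}, {"xyz": [0.31, -0.557, 0], "turn": [0, 0, 0]}, {"xyz": [0.325, -0.584, 0], "turn": [0, 0, 0]}]}}

```text
t: 19.35
position: [623.3, 85.9, 27.5]
orientation: [0.355, 0.613, -0.354, 0.611]
force: [-3.2, 5.8, 3.3]
width: 51.3
```

Run:
```python
from h import *
s=get_state();print(s["position"].round(1),s["force"].round(1),s["qpos"].round(2))
d=snapshot("scene");im=d["image"];hsv=cv2.cvtColor(im,cv2.COLOR_RGB2HSV)
m=np.zeros(hsv.shape[:2],bool);m[200:350,190:430]=(hsv[200:350,190:430,1]<35)&(hsv[200:350,190:430,2]>135)
for c in blobs(cv2.morphologyEx(m.astype(np.uint8),cv2.MORPH_OPEN,np.ones((5,5))),200,3000):
    (x,y),r=cv2.minEnclosingCircle(ray(d,c[:,0],72).astype(np.float32));print("tin scene",x,y,r)
# dock with dark mask, upper edges at z46
V=im.max(2);m=np.zeros(V.shape,bool);m[312:358,308:372]=V[312:358,308:372]<100
c=max(blobs(m,20,5000),key=cv2.contourArea);h=cv2.convexHull(c)[:,0]
print(np.c_[h,ray(d,h,46).round(0)][::2])
```

```text
[623.3  85.9  27.5] [-3.2  5.8  3.3] [ 0.01  1.   -0.4   1.67  0.6   0.6  -0.21]
tin scene 851.960693359375 93.63961791992188 41.02533721923828
tin scene 634.5558471679688 -212.73008728027344 45.46027374267578
tin scene 668.6466064453125 32.30459213256836 44.21900177001953
tin scene 542.2327880859375 -31.656517028808594 47.975624084472656
tin scene 442.47808837890625 -81.9912109375 221.0186309814453
tin scene 317.3266296386719 -244.6273956298828 36.250633239746094
[[ 365.  316.  749.   26.]
 [ 367.  323.  768.   23.]
 [ 356.  350.  821.  -26.]
 [ 354.  353.  827.  -33.]
 [ 343.  354.  821.  -56.]
 [ 319.  345.  783.  -97.]
 [ 314.  342.  772. -105.]
 [ 314.  337.  761. -100.]
 [ 317.  332.  751.  -90.]]
```

Call:
{"method": "step_arm", "body": {"rows": [{"xyz": [0.02, -0.036, 0], "turn": [0, 0, 0]}, {"xyz": [0.045, -0.08, 0], "turn": [0, 0, 0]}, {"xyz": [0.075, -0.134, 0], "turn": [0, 0, 0]}, {"xyz": [0.105, -0.188, 0], "turn": [0, 0, 0]}, {"xyz": [0.135, -0.242, 0], "turn": [0, 0, 0]}, {"xyz": [0.165, -0.296, 0], "turn": [0, 0, 0]}, {"xyz": [0.195, -0.35, 0], "turn": [0, 0, 0]}, {"xyz": [0.225, -0.404, 0], "turn": [0, 0, 0]}, {"xyz": [0.255, -0.458, 0], "turn": [0, 0, 0]}, {"xyz": [0.285, -0.512, 0], "turn": [0, 0, 0]}, {"xyz": [0.31, -0.557, 0], "turn": [0, 0, 0]}, {"xyz": [0.325, -0.584, 0], "turn": [0, 0, 0]}]}}

```text
t: 20.6
position: [662.0, 16.2, 27.5]
orientation: [0.355, 0.613, -0.354, 0.611]
force: [-3.7, 5.4, 4.7]
width: 51.8
```

Call:
{"method": "step_arm", "body": {"rows": [{"xyz": [-0.1, 0.18, 0], "turn": [0, 0, 0]}, {"xyz": [-0.1, 0.18, 0.3], "turn": [0, 0, 0]}, {"xyz": [-0.1, 0.18, 0.7], "turn": [0, 0, 0]}, {"xyz": [-0.1, 0.18, 1], "turn": [0, 0, 0]}, {"xyz": [-0.1, 0.18, 1], "turn": [0, 0, 0]}]}}

```text
t: 21.1
position: [654.6, 34.8, 152.8]
orientation: [0.357, 0.608, -0.354, 0.615]
force: [0.2, -0.0, 0.6]
width: 51.4
```

```bash
python3 feel.py;python3 - <<'E'
from h import *
print(get_state()["qpos"].round(2))
d=snapshot("scene");im=d["image"];hsv=cv2.cvtColor(im,cv2.COLOR_RGB2HSV)
cv2.imwrite("pics/s3.png",cv2.resize(im[200:400,180:440],None,fx=3,fy=3,interpolation=cv2.INTER_CUBIC)[...,::-1])
E
```

```text
[-0.05 -0.13 -0.5 ] [0.29 0.23 0.54] [650.1  35.3 145.7] 21.45
tin [13.5 34.4] [[481.6 -52.3]]
tin [13.7 30.7] [[537.3  -2.2]]
tin [32.5 33.3] [[ 605.7 -213.5]]
[ 0.14  0.86 -0.51  1.54  0.51  0.87 -0.03]
```

View pics/s3.png

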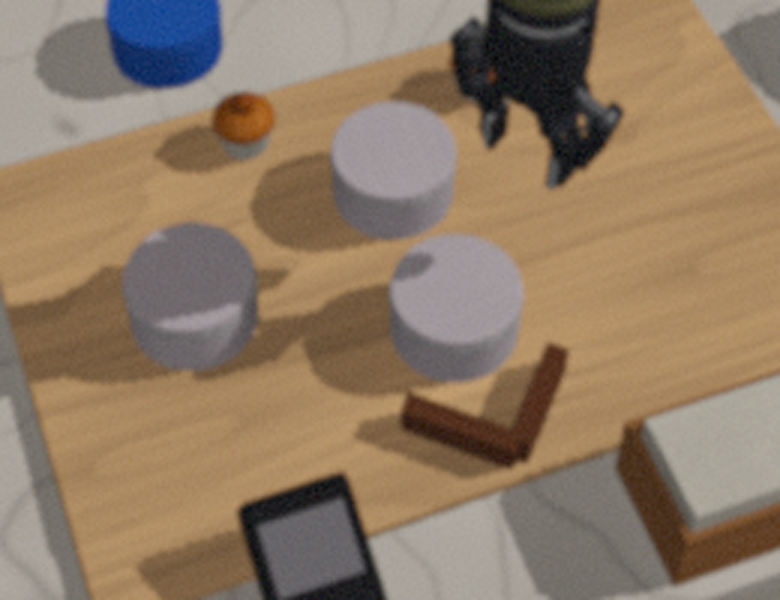

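Call:
{"method": "step_arm", "body": {"rows": [{"xyz": [-0.06, -0.15, 0], "turn": [0, 0, 0.14]}, {"xyz": [-0.12, -0.3, 0], "turn": [0, 0, 0.28]}, {"xyz": [-0.18, -0.45, 0], "turn": [0, 0, 0.42]}, {"xyz": [-0.24, -0.56, 0], "turn": [0, 0, 0.56]}, {"xyz": [-0.24, -0.56, 0], "turn": [0, 0, 0.7]}, {"xyz": [-0.24, -0.56, 0], "turn": [0, 0, 0.84]}, {"xyz": [-0.24, -0.56, 0], "turn": [0, 0, 1]}, {"xyz": [-0.24, -0.56, 0], "turn": [0, 0, 1]}, {"xyz": [-0.24, -0.56, 0], "turn": [0, 0, 1]}]}}

```text
t: 22.45
position: [622.1, -31.3, 146.9]
orientation: [0.002, 0.707, -0.002, 0.707]
force: [0.1, 0.8, -0.2]
width: 51.4
```

```bash
python3 feel.py
python3 - <<'E'
from h import *
from scipy.spatial.transform import Rotation as R
s=get_state();print(s['qpos'].round(2),R.from_quat(s['orientation']).as_matrix()[:,2].round(3))
d=snapshot("top");im=d["image"]
m=np.zeros(im.shape[:2],bool);hsv=cv2.cvtColor(im,cv2.COLOR_RGB2HSV);m[136:200,290:370]=hsv[136:200,290:370,1]<70
for c in blobs(m,30,3000): print(cv2.boundingRect(c),ray(d,[(c[:,0,0].min(),c[:,0,1].min()),(c[:,0,0].max()+1,c[:,0,1].max())],72).round(0))
E
```

```text
[ 0.15  0.23 -0.24] [0.31 0.31 0.21] [622.3 -31.1 147.4] 22.8
tin [22.9 34.3] [[ 450.7 -225.8]]
tin [32.7 33.1] [[543.8 -28.4]]
[ 0.38  0.9  -0.78  1.63  0.75  0.94  0.89] [ 1.    -0.003  0.   ]
(305, 169, 24, 26) [[704.  41.]
 [629. -33.]]
```

Run:
```python
from h import *
d=snapshot("scene");u=lambda x,y:(180+x/3,200+y/3)
print("tin",ray(d,[u(456,281)],72).round(0),"mid",ray(d,[u(394,150)],72).round(0))
print("rail inner ends top L,R, inner corner",ray(d,[u(547,347),u(408,397),u(517,434)],46).round(0))
d=snapshot("top");im=d["image"][130:220,270:390];cv2.imwrite("pics/t3.png",cv2.resize(im,None,fx=6,fy=6,interpolation=cv2.INTER_CUBIC)[...,::-1])
```

```text
tin [[684. -29.]] mid [[549. -30.]]
rail inner ends top L,R, inner corner [[746.  21.]
 [751. -92.]
 [807. -29.]]
```

View pics/t3.png

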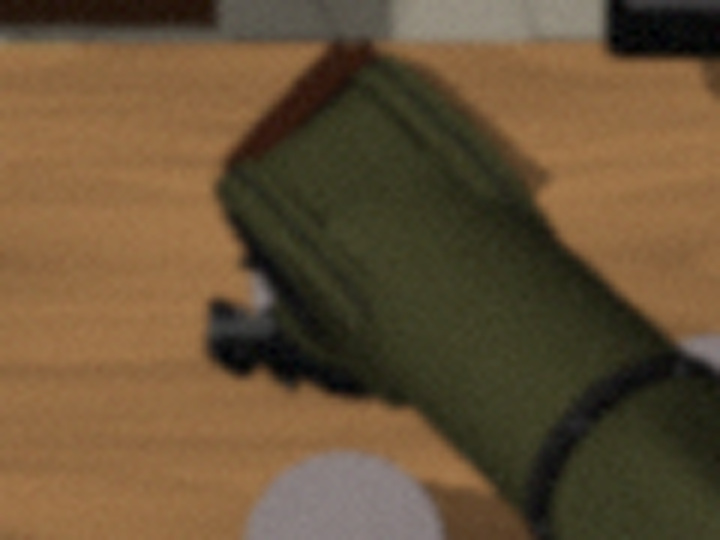

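Call:
{"method": "step_arm", "body": {"rows": [{"xyz": [0, 0, -0.3], "turn": [0, 0, 0]}, {"xyz": [0, 0, -0.6], "turn": [0, 0, 0]}, {"xyz": [0, 0, -0.85], "turn": [0, 0, 0]}, {"xyz": [0, -0.01, -0.98], "turn": [0, 0, 0]}, {"xyz": [0, -0.01, -1], "turn": [0, 0, 0]}]}}

```text
t: 23.5
position: [621.1, -32.9, 25.5]
orientation: [0.001, 0.708, -0.001, 0.706]
force: [1.0, -0.8, 0.4]
width: 51.7
```

Call:
{"method": "step_arm", "body": {"rows": [{"xyz": [0.03, 0, 0], "turn": [0, 0, 0]}, {"xyz": [0.06, 0, 0], "turn": [0, 0, 0]}, {"xyz": [0.09, 0, 0], "turn": [0, 0, 0]}, {"xyz": [0.12, 0, 0], "turn": [0, 0, 0]}, {"xyz": [0.15, 0, 0], "turn": [0, 0, 0]}, {"xyz": [0.18, 0, 0], "turn": [0, 0, 0]}]}}

```text
t: 24.1
position: [640.5, -31.5, 28.0]
orientation: [0.0, 0.709, -0.0, 0.705]
force: [-10.2, 0.8, 8.2]
width: 51.1
```

Call:
{"method": "step_arm", "body": {"rows": [{"xyz": [0.025, 0, 0], "turn": [0, 0, 0]}, {"xyz": [0.05, 0, 0], "turn": [0, 0, 0]}, {"xyz": [0.075, 0, 0], "turn": [0, 0, 0]}, {"xyz": [0.1, 0, 0], "turn": [0, 0, 0]}]}}

```text
t: 24.5
position: [652.6, -32.0, 28.0]
orientation: [0.0, 0.709, -0.001, 0.705]
force: [-9.4, -0.7, 7.5]
width: 51.2
```

Run:
```python
from h import *
s=get_state();print(s["position"].round(1),s["force"].round(1),s["t"])
d=snapshot("scene");im=d["image"]
cv2.imwrite("pics/s4.png",cv2.resize(im[220:380,240:440],None,fx=4,fy=3.75,interpolation=cv2.INTER_CUBIC)[...,::-1])
```

```text
[652.6 -32.   28. ] [-9.4 -0.7  7.5] 24.5
```

View pics/s4.png

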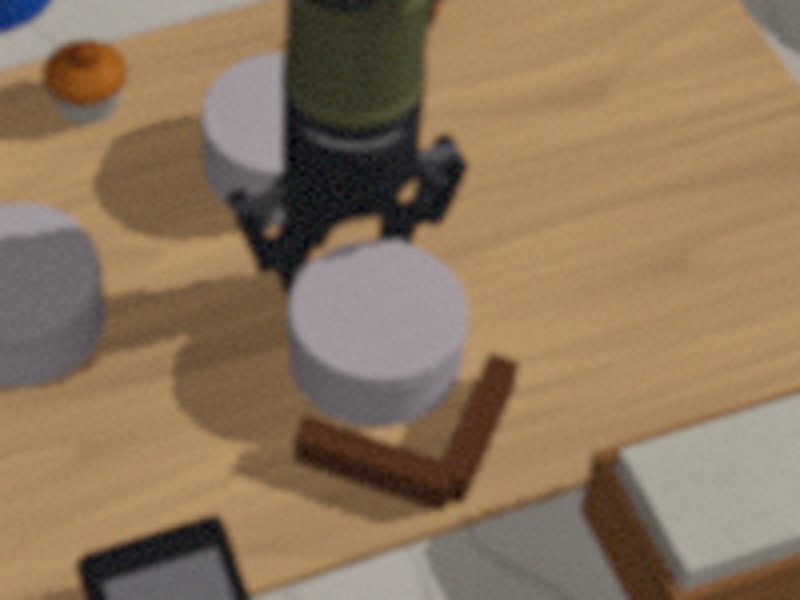

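Call:
{"method": "step_arm", "body": {"rows": [{"xyz": [-0.1, 0, 0], "turn": [0, 0, 0]}, {"xyz": [-0.1, 0, 0.02], "turn": [0, 0, 0]}, {"xyz": [-0.1, 0, 0.02], "turn": [0, 0, 0]}, {"xyz": [-0.1, 0, 0.02], "turn": [0, 0, 0]}, {"xyz": [-0.06, 0, 0.02], "turn": [0, 0, 0]}, {"xyz": [-0.03, 0, 0.02], "turn": [0, 0, 0]}, {"xyz": [0, 0, 0.02], "turn": [0, 0, 0]}, {"xyz": [0.02, 0, 0.02], "turn": [0, 0, 0]}]}}

```text
t: 25.35
position: [654.9, -32.0, 29.4]
orientation: [0.0, 0.71, -0.001, 0.704]
force: [-10.5, 0.7, 7.1]
width: 51.7
```

Call:
{"method": "step_arm", "body": {"rows": [{"xyz": [0.0165, 0, 0], "turn": [0, 0, 0]}, {"xyz": [0.033, 0, 0], "turn": [0, 0, 0]}]}}

```text
t: 25.55
position: [658.6, -32.1, 29.4]
orientation: [0.0, 0.71, -0.001, 0.704]
force: [-10.2, -0.9, 7.3]
width: 51.1
```

Call:
{"method": "step_arm", "body": {"rows": [{"xyz": [0.0165, 0, 0], "turn": [0, 0, 0]}, {"xyz": [0.033, 0, 0], "turn": [0, 0, 0]}]}}

```text
t: 25.75
position: [662.6, -32.1, 29.4]
orientation: [0.0, 0.71, -0.001, 0.704]
force: [-9.2, -0.5, 6.9]
width: 51.1
```

Call:
{"method": "step_arm", "body": {"rows": [{"xyz": [0.012, 0, 0], "turn": [0, 0, 0]}, {"xyz": [0.025, 0, 0], "turn": [0, 0, 0]}]}}

```text
t: 25.95
position: [665.6, -32.1, 29.4]
orientation: [0.0, 0.71, -0.001, 0.704]
force: [-10.3, -0.3, 7.2]
width: 50.8
```

Call:
{"method": "step_arm", "body": {"rows": [{"xyz": [0.01, 0, 0], "turn": [0, 0, 0]}, {"xyz": [0.02, 0, 0], "turn": [0, 0, 0]}]}}

```text
t: 26.15
position: [668.0, -32.1, 29.4]
orientation: [0.0, 0.71, -0.001, 0.704]
force: [-9.6, 0.7, 6.6]
width: 51.2
```

Tin centre is about (722,-32). Continuing in 1 to 2 mm steps.

Call:
{"method": "step_arm", "body": {"rows": [{"xyz": [0.008, 0, 0], "turn": [0, 0, 0]}, {"xyz": [0.016, 0, 0], "turn": [0, 0, 0]}]}}

```text
t: 26.35
position: [670.0, -32.1, 29.4]
orientation: [0.0, 0.71, -0.001, 0.704]
force: [-9.6, -0.3, 6.1]
width: 51.6
```

Call:
{"method": "step_arm", "body": {"rows": [{"xyz": [0.008, 0, 0], "turn": [0, 0, 0]}, {"xyz": [0.016, 0, 0], "turn": [0, 0, 0]}]}}

```text
t: 26.55
position: [671.9, -32.1, 29.4]
orientation: [0.0, 0.71, -0.001, 0.704]
force: [-9.1, 1.3, 7.9]
width: 51.3
```

Call:
{"method": "step_arm", "body": {"rows": [{"xyz": [0.008, 0, 0], "turn": [0, 0, 0]}, {"xyz": [0.016, 0, 0], "turn": [0, 0, 0]}]}}

```text
t: 26.75
position: [672.8, -32.1, 29.4]
orientation: [0.0, 0.711, -0.001, 0.704]
force: [-13.3, -0.4, 11.1]
width: 51.1
```

Run:
```python
from h import *
d=snapshot("scene");im=d["image"]
cv2.imwrite("pics/s5.png",cv2.resize(im[250:370,270:400],None,fx=5,fy=5,interpolation=cv2.INTER_CUBIC)[...,::-1])
```

```text
(no output)
```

View pics/s5.png

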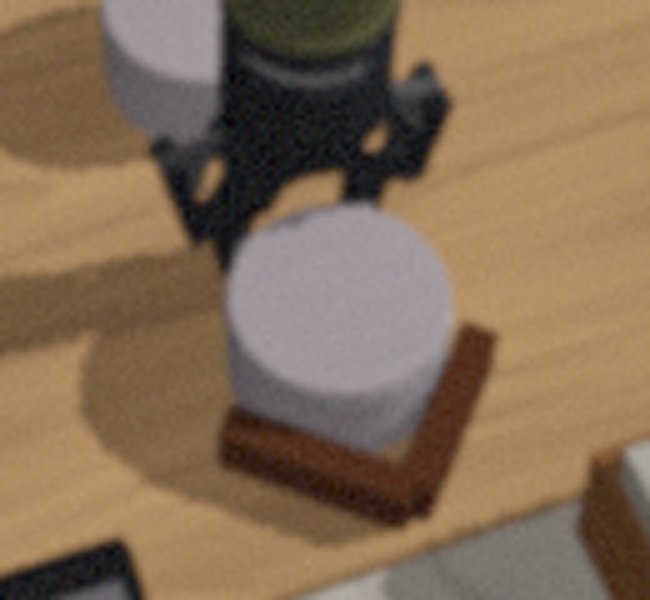

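Call:
{"method": "step_arm", "body": {"rows": [{"xyz": [0.005, 0, 0], "turn": [0, 0, 0]}, {"xyz": [0.01, 0, 0], "turn": [0, 0, 0]}, {"xyz": [0.01, 0, 0], "turn": [0, 0, 0]}]}}

```text
t: 27.1
position: [672.8, -32.1, 29.4]
orientation: [-0.0, 0.711, -0.001, 0.703]
force: [-14.9, -0.7, 10.3]
width: 51.1
```

Call:
{"method": "step_arm", "body": {"rows": [{"xyz": [0.005, 0, 0], "turn": [0, 0, 0]}, {"xyz": [0.008, 0, 0], "turn": [0, 0, 0]}, {"xyz": [0.008, 0, 0], "turn": [0, 0, 0]}]}}

```text
t: 27.4
position: [672.8, -32.2, 29.3]
orientation: [-0.0, 0.712, -0.001, 0.702]
force: [-17.6, 0.1, 13.9]
width: 51.2
```

Call:
{"method": "step_arm", "body": {"rows": [{"xyz": [-0.02, 0, 0], "turn": [0, 0, 0]}, {"xyz": [-0.05, 0, 0], "turn": [0, 0, 0]}, {"xyz": [-0.12, 0, 0], "turn": [0, 0, 0]}, {"xyz": [-0.25, 0, 0], "turn": [0, 0, 0]}, {"xyz": [-0.27, 0, 0], "turn": [0, 0, 0]}, {"xyz": [-0.27, 0, 0.3], "turn": [0, 0, 0]}, {"xyz": [-0.27, 0, 0.7], "turn": [0, 0, 0]}, {"xyz": [-0.27, 0, 1], "turn": [0, 0, 0]}, {"xyz": [-0.27, 0, 1], "turn": [0, 0, 0]}]}}

```text
t: 28.3
position: [651.5, -30.9, 155.9]
orientation: [0.002, 0.703, -0.0, 0.711]
force: [0.9, 0.3, -0.8]
width: 51.5
```

Call:
{"method": "step_arm", "body": {"rows": [{"xyz": [-0.3, 0, 0.4], "turn": [0, 0, 0]}, {"xyz": [-0.6, 0.1, 0.8], "turn": [0, 0, 0]}, {"xyz": [-0.9, 0.3, 0.8], "turn": [0, 0, 0]}, {"xyz": [-1, 0.6, 0.8], "turn": [0, 0, 0]}, {"xyz": [-1, 0.9, 0.8], "turn": [0, 0, 0]}, {"xyz": [-1, 1, 0.8], "turn": [0, 0, 0]}, {"xyz": [-1, 1, 0.8], "turn": [0, 0, 0]}]}}

```text
t: 29.0
position: [527.4, 89.8, 245.9]
orientation: [0.0, 0.707, 0.001, 0.707]
force: [0.6, 0.1, -0.4]
width: 51.5
```

Call:
{"method": "step_arm", "body": {"rows": [{"xyz": [0, 0.3, 0], "turn": [0, 0, 0]}, {"xyz": [0, 0.6, 0], "turn": [0, 0, 0]}, {"xyz": [-0.2, 0.9, 0], "turn": [0, 0, 0]}, {"xyz": [-0.4, 1, 0], "turn": [0, 0, 0]}, {"xyz": [-0.4, 1, 0], "turn": [0, 0, 0]}]}}

```text
t: 29.5
position: [476.7, 208.7, 245.5]
orientation: [-0.001, 0.708, 0.001, 0.706]
force: [-0.1, 0.0, 0.0]
width: 51.2
```

```bash
python3 feel.py
python3 - <<'E'
from h import *
d=snapshot("top");im=d["image"][125:275,210:440]
cv2.imwrite("pics/t6.png",cv2.resize(im,None,fx=3.4,fy=3.4,interpolation=cv2.INTER_CUBIC)[...,::-1])
E
```

```text
[-0.14 -0.28  0.05] [0.38 0.6  0.5 ] [480.2 206.3 245.4] 29.85
tin [32.5 33.2] [[543.9 -28.3]]
tin [32.6 34.1] [[ 605.2 -213.1]]
tin [32.4 34.6] [[721.5 -30. ]]
```

View pics/t6.png

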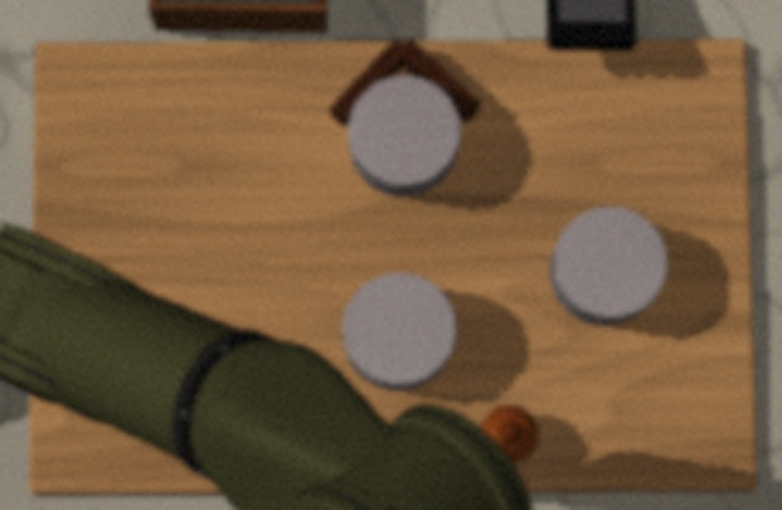

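```bash
python3 -c "
from workcell import *
print(hand_in())"
```

```text
the job is handed in; nothing more can be done
None
```

The full tin was the left one, and I slid it into the V-stop and handed the job in at about 30 s. The hand-in gave no verdict, so the result below rests on my own measurements.

- **Finding the full tin:** I nudged all three. The left one took about 5–6 N to slide. The middle took about 0.5 N on average. The right read about 1.5 N, a little above the expected 1 N for an empty tin, but still far below the left.
- **Docking:** I pushed the left tin with the two fingers half open, first across in front of the V, then along x into it. It stopped solid while the push force rose from about 9 to 17.6 N. The sideways force stayed near zero, which fits contact with both rails.
- **Last check (top camera):**
  - The full tin is upright in the V at about (721.5, -30).
  - The empty tins moved about 20 mm (middle) and 31 mm (right), both upright.
  - The gripper touches nothing, with force near zero.
- **Disagreements:**
  - The two cameras differ by about 7 mm in x, and the seat position computed from the images varied between about x = 712 and 736 mm. I relied on the force stop and the view for seating, and did not measure the 6 mm limit directly.
  - In the last push, an unexplained upward force of about 7–14 N on the gripper raised the push force to about 10 N before contact.
- **Not checked:** the arm hid the left bun in the last top view, so I did not confirm its final position, nor measure those of the loaf, jar, tongs and mug. I felt no sign of touching any of them.

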